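# Press the core hub home in a label roll with the bench clamp

### The job

Press the grey hub fully home in the core of the label roll with the bench clamp: squeeze its trigger again and again until the jaw has walked onto the hub, pushed it flush against the roll and nipped it firmly, but stop as the trigger goes stiff so that the roll is not crushed. Let go of the trigger and leave the hub nipped for two seconds, then press the release tab so that the jaw springs all the way back, and leave the hub home and the things round about alone.

Things in the scene. Friction and masses are not known exactly. Their poses are not given: they have to be found in the camera images.
- clamp: bench clamp screwed to the table, 300 x 80 mm, 180 mm high: foot plate, grey housing, level toothed bar through it, label roll lying on its side in a white cradle. Origin on the table top under the grips; z up, x along the bar from the housing towards the moving jaw, y level, towards the side where the release tab sticks out
- housing_top (a point): top of the grey housing, 140 mm up; the housing spans clamp x -26 to 44 mm, y -17 to 17 mm. The bar is 10 mm wide, its top 136 mm up; its tail sticks out of the housing towards -x, up to 102 mm from the origin when the jaw is closed. On the housing stand two black upright grips: the fixed grip and, on its +x side, the trigger
- fixed_grip (a point): middle of the fixed black grip, 160 mm up. The grip is 12 mm thick along the clamp's x (from -16 to -4 mm), 22 mm wide, its top 178 mm up
- trigger_grip (a point): middle of the black trigger, where it is squeezed: 161 mm up, at clamp x = +26 mm when let go; 10 mm thick along x, 18 mm wide, top 177 mm up. Fixed grip and trigger measure 47 mm over their outer faces when let go, 23 mm fully squeezed; only the trigger moves, towards the fixed grip
- trigger (a joint): 0 let go, 0.275 rad fully squeezed (24 mm at its middle; hinge 88 mm below that). Springs back. Takes 5 to 7 N while the jaw runs free, 8 to 10 N while the hub slides, then goes stiff: 14 N on the trigger is about 20 N on the hub, 18 N about 31 N. A squeeze moves the jaw up to 8 mm; a ratchet with 3.2 mm teeth holds it, so up to 3.2 mm (11 N) is lost on letting go
- jaw (a joint): travel of the moving jaw in m: 0 fully open, grows as it closes (towards the clamp's -x). It meets the hub after 8 to 20 mm and has it home after 17 to 25 mm. While the release tab is held down it springs back to 0 by itself in about a second; let up too soon, the ratchet catches it again on the way
- jaw_pad: round black pad of the moving jaw, 38 mm across, 8 mm thick, on a stiff spring of 3.5 N per mm. Origin at the centre of its pressing face, at clamp y = 0, 62 mm up; it faces the clamp's -x
- hub: grey plastic hub in the core of the roll: flange 54 mm across and 6 mm thick, stem inside the core, a snug fit that takes about 6 N to move. Origin at the centre of the flange's roll side, which stands 5 to 9 mm off the roll's face at the start; the jaw pad presses on the other side
- label_roll: white label roll, 93 mm across, 40 mm thick, lying on its side in the cradle, its backing disc adjusted differently each time. Origin at the centre of its face away from the hub; its z is the clamp's x. The hub is home when its origin lies 40 mm along this z. More than 34 N from the jaw crushes it; some 10 to 25 N is a firm nip
- release_tab (a joint): release tab lever in rad: 0 up, 0.13 fully down (15 mm at the pad), where it is at a stop. Takes about 3 to 8 N and springs back up; press it right down
- release_pad (a point): centre of the top of the release tab's black thumb pad, 26 x 26 mm, 140 mm up at rest, behind the housing (clamp x = -75 mm) beside the tail of the bar (y = +25 mm); press it straight down
- weight_big: bystander: chromed check weight, 30 mm across, 36 mm high, origin under its centre
- weight_small: bystander: chromed check weight, 24 mm across, 30 mm high, origin under its centre
- mould_small: bystander: blue perforated cheese mould, 78 mm across, 75 mm high, origin under its centre
- ph_tester: bystander: pocket tester lying flat, 131 x 34 x 20 mm, origin under its centre

How it is judged:
On the way, in this order (a step that is already met when the one before it is completed fails the run):
1. the trigger, squeezed, has walked the jaw onto the hub (contact force between jaw_pad and hub above 2 N and value of joint trigger above 0.03 rad).
2. the hub is home and the jaw nips it with at least 5 N, the trigger let go (z of hub in the frame of label_roll below 0.0412 m and contact force between jaw_pad and hub above 5 N and value of joint trigger below 0.03 rad), for 1 s.
At the end, for the whole second after the job is handed in: the hub's flange is within 1.2 mm of the roll's face, the jaw is back at its open stop (within 2 mm), the release tab is up again and the trigger let go (z of hub in the frame of label_roll below 0.0412 m and value of joint jaw below 0.002 m and value of joint release_tab below 0.02 rad and value of joint trigger below 0.03 rad); the robot touches nothing.
It fails at once if the jaw presses the hub with more than 34 N (roll crushed) (contact force between jaw_pad and hub above 34 N).
It fails at once if a bystander is moved more than 15 mm (distance of any of weight_big, weight_small, mould_small, ph_tester from where it was at the start of the episode above 0.015 m).
It also fails if it takes over 66 s, if anything falls off the work surface, if the arm or the gripper's body presses on something with over 40 N, if the wrist force passes 120 N, or if a joint passes its speed limit or range.

### The arm

A 7-joint arm with a two-finger parallel gripper is mounted at the origin on the work surface; the furniture and walls round the work are solid. World frame = base frame: x ahead of the robot, y to its left, z up, the work surface at z = 0. Lengths are in m, angles in rad, forces in N, time in s.
With the tool pointing down it reaches from about 0.425 to 0.95 m from the base axis. Payload 16.7 kg.
Tool frame: the origin (TCP) lies midway between the tips of the shut fingers; the grasp point (between the pads) lies 19 mm behind it (arm.grasp_offset is the distance from the TCP to the grasp point, in m); z points along the fingers, y is the direction in which the jaws open and shut (so a half turn about z gives the same grasp; the last joint's range is limited). The gripper opens to 94 mm and grips with 3 to 60 N. Pads are 16 mm wide; open, the fingers measure 119 mm over their backs; the gripper's body (75 mm by 177 mm) begins 78 mm behind the grasp point.
Start: joints at [1.133, 0.426, 0.074, 1.606, -0.034, 1.111, -0.067], TCP at [0.192, -0.647, 0.205] pointing down, gripper open.
Joint ranges: [-2.85, 2.85], [-0.5, 2.14], [-1.23, 1.37], [0.21, 2.46], [-1.02, 4.16], [0.16, 2.05], [-2.73, 2.73]. Speed limits (rad/s): [1.89, 1.89, 2.39, 2.39, 3.01, 3.01, 3.01].

### API

Orientations are given as [roll, pitch, yaw] about the fixed x, y, z axes, in that order (R = Rz(yaw) Ry(pitch) Rx(roll)).
In Python, from workcell import arm gives the robot as it stands. Calls block until the motion is done:
- arm.movep(position, orientation): joint-space move of the TCP to a pose.
- arm.move_linear(position, ori=None, feed=0.15, f_stop=None): straight line of the TCP; ori=None keeps the orientation; feed is the mean speed in m/s. With f_stop (N) it stops when the force on the tool has changed by that much, and returns True; else False.
- arm.set_joints(angles): joint-space move.
- arm.command_gripper(opening, newtons=None): opening from 0.0 (shut) to 1.0 (fully open); newtons is the grip in N (None keeps the last); returns when the fingers have stopped.
- arm.pause(seconds).
- arm.ik(position, orientation): joint angles nearest the present ones, or None.
- arm.sense(): the state.
- arm.grab_frame(name): name is "side" or "top"; returns a dict with "frame" (384x512x3 uint8, red, green, blue), "depth" (384x512 float32, m along the optical axis (not along the pixel's ray), 0 where there is no reading), "fx", "fy", "cx", "cy" (pixels), "world_from_camera" (4x4, takes a point from camera to world coordinates). Camera axes: x right, y down, z forward; pixel columns grow to the right and rows downward; lengths in m; the calibration is good to about 2 mm. A picture is of the moment at which its call begins.
A pose or a line that the arm cannot do raises arm.MotionError and nothing moves.
- arm.finish_job(): hands the job in, once; it reports no verdict.
Trained networks look in a picture, given as the dict that the camera call returned (one of the last four; its "shot" number tells which), for a name from the list of things; names that differ only in an ending like _2 or _b are one class to them, and where a whole thing is asked for, a point or a joint stands for the part that bears it (a point fixed in the world has none). Each returns a list of dicts, best first, with "p" (0 to 1); they miss things now and then, are a little off and sometimes report something else, mostly with a low value. They report only what shows in the picture. A call takes as long as a camera call.
- arm.find_in(name, picture): "box" ([left, top, right, bottom] in pixels, round what is visible of it).
The state is a dict: "t": time; "joint_pos": joint angles; "dq": joint speeds; "joint_torque": joint torques, N m; "eef_pos": TCP position; "ee_rot": TCP orientation; "ft_force": force on the tool from outside, world axes, zero at the start; "ft_torque": the same for the moment, N m; "opening": opening from 0.0 (shut) to 1.0 (fully open).
Only numpy, scipy, OpenCV 4.12 (cv2) and the standard library are available. Lean on these libraries where they do the work, as an engineer would, in place of code of your own. Each camera call takes 0.05 s, during which the arm holds its last target. There are 200 camera calls.

## Working session

There is one attempt and no reset: what is moved stays moved. The work goes in short steps, each a Python script; the robot and the scene stay as the last script left them, time stands still between calls to the robot, and variables do not carry over. Pictures are saved under pics/ and viewed, about 8 in all and at most 12, crops included, and the job is handed in when it is done.

```bash
mkdir -p pics; ls
cat > h.py <<'E'
import numpy as np, cv2
from workcell import arm
def world(p,u,v,z=None):
    d=p["depth"][int(round(v)),int(round(u))] if z is None else z
    c=np.array([(u-p["cx"])/p["fx"]*d,(v-p["cy"])/p["fy"]*d,d,1])
    return (p["world_from_camera"]@c)[:3]
def cloud(p):
    v,u=np.mgrid[0:384,0:512]; d=p["depth"]
    c=np.stack([(u-p["cx"])/p["fx"]*d,(v-p["cy"])/p["fy"]*d,d,np.ones_like(d)],-1)
    return (c@p["world_from_camera"].T)[...,:3]
def save(p,n): cv2.imwrite("pics/"+n,cv2.cvtColor(p["frame"],cv2.COLOR_RGB2BGR))
E
python3 - <<'E'
from h import *
for n in("top","side"):
    p=arm.grab_frame(n); save(p,n+"1.png"); np.save(n+"1.npy",cloud(p))
    print(n,p["world_from_camera"].round(3).tolist(),p["fx"])
    for k in("clamp","fixed_grip","trigger_grip","release_pad","housing_top","jaw_pad","hub","label_roll","weight_big","mould_small","ph_tester"):
        r=arm.find_in(k,p)
        for x in r[:1]:
            b=x["box"];print(k,round(x["p"],2),np.round(b),world(p,(b[0]+b[2])/2,(b[1]+b[3])/2).round(3))
print(arm.sense())
a=cv2.imread("pics/top1.png");b=cv2.imread("pics/side1.png")
cv2.imwrite("pics/a.png",cv2.resize(a,(800,600)));cv2.imwrite("pics/b.png",cv2.resize(b,(800,600)))
E
```

```text
pics
top [[0.026, -0.986, 0.166, 0.297], [-0.999, -0.021, 0.032, -0.025], [-0.028, -0.167, -0.986, 0.964], [0.0, 0.0, 0.0, 1.0]] 369.8087098953273
clamp 0.79 [136. 164. 237. 207.] [0.456 0.17  0.108]
fixed_grip 0.79 [141. 164. 240. 204.] [0.455 0.156 0.136]
trigger_grip 0.42 [183. 168. 189. 177.] [0.472 0.158 0.174]
release_pad 0.52 [206. 185. 241. 199.] [0.461 0.095 0.008]
housing_top 0.59 [139. 160. 236. 204.] [0.46  0.163 0.135]
hub 0.57 [155. 179. 163. 191.] [0.465 0.252 0.054]
label_roll 0.69 [165. 164. 192. 201.] [0.464 0.192 0.105]
weight_big 0.58 [315. 194. 323. 209.] [ 0.436 -0.151  0.036]
mould_small 0.74 [183. 167. 190. 180.] [0.471 0.158 0.174]
ph_tester 0.93 [346. 212. 383. 259.] [ 0.355 -0.269  0.018]
side [[-0.843, -0.362, 0.398, -0.143], [-0.537, 0.557, -0.633, 0.856], [0.008, -0.748, -0.664, 1.044], [0.0, 0.0, 0.0, 1.0]] 478.6387935149788
clamp 0.59 [158. 193. 234. 283.] [0.446 0.214 0.099]
fixed_grip 0.77 [160. 192. 231. 286.] [0.448 0.218 0.099]
release_pad 0.49 [180. 223. 213. 258.] [0.443 0.22  0.096]
housing_top 0.72 [160. 191. 234. 287.] [0.443 0.216 0.098]
hub
[... 200 characters left out ...]
84.] [0.447 0.212 0.098]
{'t': 1.2, 'joint_pos': array([ 1.13249641,  0.42609514,  0.07388161,  1.60599233, -0.03408028,
        1.11080778, -0.0671123 ]), 'dq': array([-0.00016869, -0.00023646, -0.00029252,  0.00271135,  0.00089784,
        0.00012454, -0.00258555]), 'joint_torque': array([ 4.28091653e-04, -9.35527754e+01,  3.66293997e+00, -4.54534435e+01,
       -4.90754773e-02,  1.31195853e-02,  7.06338164e-05]), 'eef_pos': array([ 0.19221907, -0.64701524,  0.20547288]), 'ee_rot': array([-3.14154661e+00, -1.94328558e-05,  2.88755527e-01]), 'ft_force': array([-0.33697264, -0.1786604 , -0.39166798]), 'ft_torque': array([-0.03391671, -0.00452051, -0.04823925]), 'opening': 1.0003594664165318}
```

Run:
```python
import cv2
a=cv2.imread("pics/top1.png")[140:240,110:260];b=cv2.imread("pics/side1.png")[180:300,140:260]
cv2.imwrite("pics/a2.png",cv2.resize(a,(795,530),interpolation=cv2.INTER_CUBIC));cv2.imwrite("pics/b2.png",cv2.resize(b,(600,600),interpolation=cv2.INTER_CUBIC))
```

```text
(no output)
```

View pics/a.png

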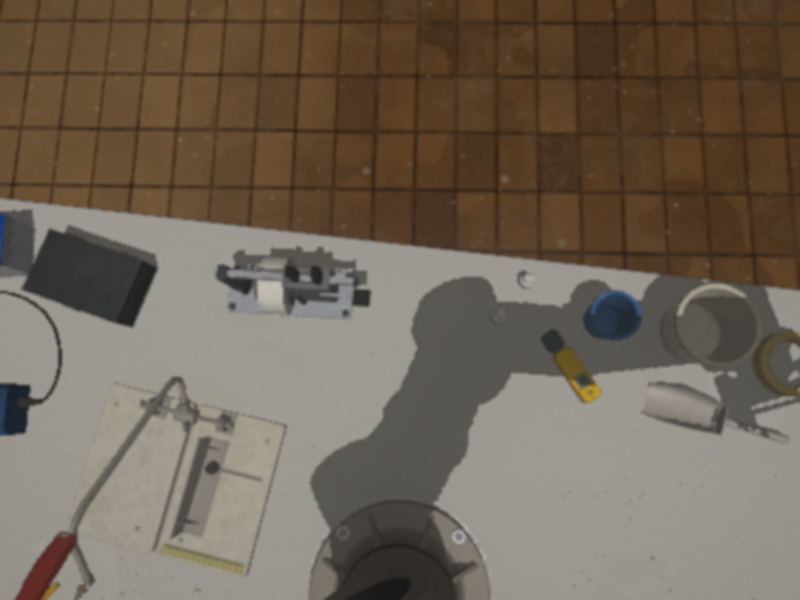

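View pics/a2.png

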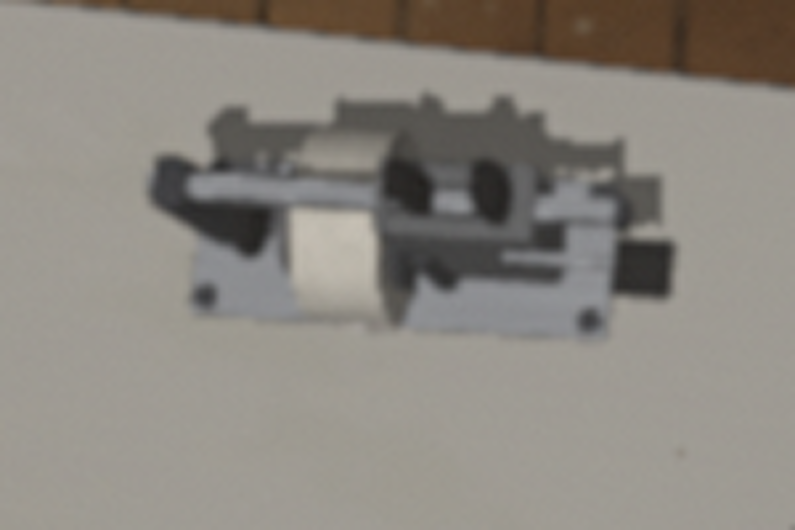

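View pics/b.png

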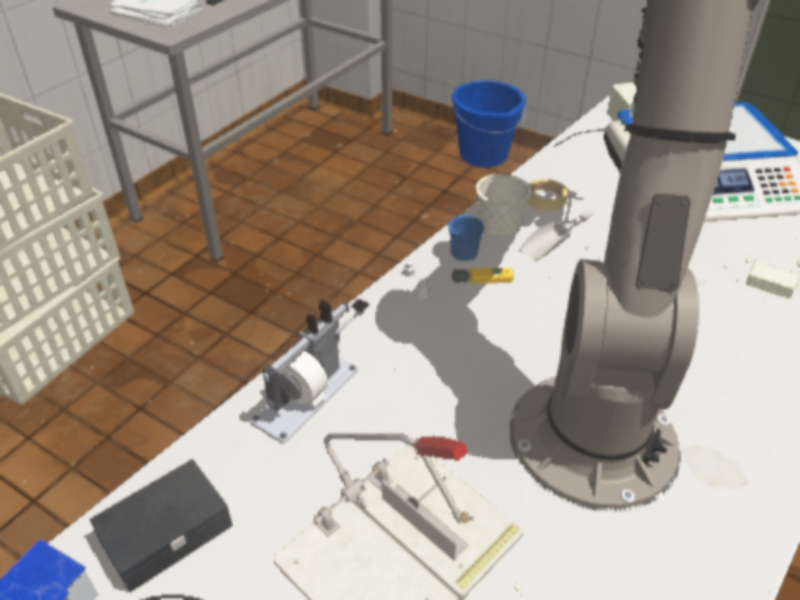

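Run:
```python
import numpy as np
for n in("top1","side1"):
    c=np.load(n+".npy").reshape(-1,3)
    m=(abs(c[:,0]-.46)<.1)&(abs(c[:,1]-.17)<.2)
    c=c[m]
    for lo,hi in((.165,.2),(.145,.165),(.13,.145)):
        q=c[(c[:,2]>lo)&(c[:,2]<hi)]; q=q[np.argsort(q[:,1])]; print(n,lo,len(q))
        if lo!=.145: print((q[::max(1,len(q)//45)]*1000).round().astype(int).tolist())
```

```text
top1 0.165 96
[[467, 119, 168], [476, 120, 170], [466, 120, 175], [464, 121, 173], [473, 121, 174], [471, 121, 172], [475, 121, 172], [463, 122, 177], [472, 122, 178], [468, 123, 176], [474, 123, 177], [460, 123, 171], [463, 124, 177], [468, 125, 177], [470, 125, 177], [462, 125, 173], [475, 125, 175], [465, 127, 177], [463, 127, 176], [474, 127, 178], [472, 127, 178], [476, 127, 178], [465, 128, 180], [463, 129, 176], [470, 129, 176], [476, 129, 177], [466, 132, 173], [471, 157, 168], [467, 158, 167], [476, 158, 176], [472, 158, 174], [468, 159, 172], [466, 159, 169], [465, 160, 166], [465, 160, 174], [472, 160, 175], [474, 161, 174], [464, 161, 170], [469, 162, 178], [465, 162, 176], [478, 163, 177], [464, 163, 171], [475, 164, 179], [478, 165, 178], [474, 165, 176], [463, 165, 171], [465, 167, 174], [470, 167, 174]]
top1 0.145 47
top1 0.13 761
[[431, 50, 138], [440, 52, 140], [447, 55, 137], [440, 59, 141], [445, 62, 137], [433, 66, 138], [442, 69, 138], [449, 71, 141], [442, 73, 139], [471, 77, 135], [470, 86, 137], [466, 93, 135], [473, 100, 134], [468, 109, 135], [478, 111, 140
[... 1991 characters left out ...]
, 137], [434, 74, 141], [463, 77, 132], [470, 86, 140], [475, 93, 135], [464, 103, 141], [454, 113, 131], [454, 121, 141], [461, 125, 145], [487, 128, 138], [477, 131, 137], [475, 135, 138], [459, 137, 140], [470, 140, 137], [472, 146, 141], [465, 152, 138], [457, 157, 139], [482, 161, 133], [473, 164, 140], [471, 165, 138], [472, 170, 138], [457, 172, 133], [460, 176, 142], [465, 179, 134], [464, 179, 139], [477, 185, 136], [466, 194, 139], [476, 198, 138], [477, 205, 139], [480, 211, 134], [470, 218, 135], [477, 228, 132], [472, 234, 133], [472, 241, 136], [471, 247, 130], [478, 254, 136], [486, 264, 141], [480, 267, 139], [470, 271, 142], [467, 274, 142], [478, 276, 141], [474, 278, 138]]
```

```bash
cat >> h.py <<'E'
from scipy.spatial.transform import Rotation as Rn
O=np.array([.4705,.137,0]); s=.025
X=np.array([s,np.sqrt(1-s*s),0]); Y=np.cross([0,0,1],X)
def cl(x,y,z): return O+x*X+y*Y+np.array([0,0,z])
def ori(t,sg):
    z=-np.sin(t)*X-np.cos(t)*np.array([0,0,1.]); y=sg*Y; x=np.cross(y,z)
    return Rn.from_matrix(np.c_[x,y,z]).as_euler("xyz")
E
python3 - <<'E'
from h import *
c=np.concatenate([np.load(n+"1.npy").reshape(-1,3) for n in("top","side")])
b=c[(abs(c[:,0]-.472)<.009)&(((c[:,1]>.18)&(c[:,1]<.255))|((c[:,1]>.075)&(c[:,1]<.105)))&(abs(c[:,2]-.136)<.005)]
print("bar fit",np.polyfit(b[:,1]-.137,b[:,0],1),len(b))
for sg in(1,-1):
    for p,t in((cl(.05,0,.30),.2),(cl(.05,0,.157),.2),(cl(.014,0,.157),.2),(cl(-.075,.025,.12),0)):
        q=arm.ik(p,ori(t,sg)); print(sg,None if q is None else np.round(q,2))
E
```

```text
bar fit [0.04102752 0.4701602 ] 350
1 [ 0.25  0.27 -1.03  1.75  0.37  1.41  2.25]
1 [ 0.2   0.45 -1.03  1.92  0.55  1.2   2.05]
1 [ 0.28  0.41 -1.02  1.96  0.54  1.17  2.12]
1 [ 0.62  0.31 -1.02  2.14  0.34  0.87  2.51]
-1 [ 0.33  0.31 -1.15  1.75  0.42  1.43 -0.94]
-1 [ 0.27  0.49 -1.13  1.92  0.61  1.24 -1.14]
-1 [ 0.35  0.46 -1.13  1.95  0.6   1.21 -1.08]
-1 [ 0.51  0.27 -0.89  2.14  0.28  0.85 -0.57]
```

```bash
sed -i 's/s=.025/s=.033/; s/\[.4705/[.4702/' h.py
python3 - <<'E'
from h import *
arm.command_gripper(0.0,30)
o=ori(.2,-1)
arm.movep(cl(.055,0,.27),o)
arm.move_linear(cl(.055,0,.157),o)
s0=arm.sense(); print(s0["t"],s0["eef_pos"].round(4),s0["ft_force"].round(2))
p=arm.grab_frame("side"); save(p,"s2.png")
a=p["frame"][170:290,130:280][...,::-1]; cv2.imwrite("pics/s2c.png",cv2.resize(a,(750,600),interpolation=cv2.INTER_CUBIC))
r=arm.move_linear(cl(.030,0,.157),feed=.02,f_stop=3)
s=arm.sense(); print(r,s["t"],((s["eef_pos"]-O)@np.c_[X,Y,[0,0,1]]).round(4),((s["ft_force"]-s0["ft_force"])@np.c_[X,Y,[0,0,1]]).round(2))
E
```

```text
6.6333 [0.4723 0.1924 0.1577] [ 0.25 -0.05  0.26]
True 7.5417 [ 0.0378 -0.      0.157 ] [ 3.23 -1.08  1.74]
```

View pics/s2c.png

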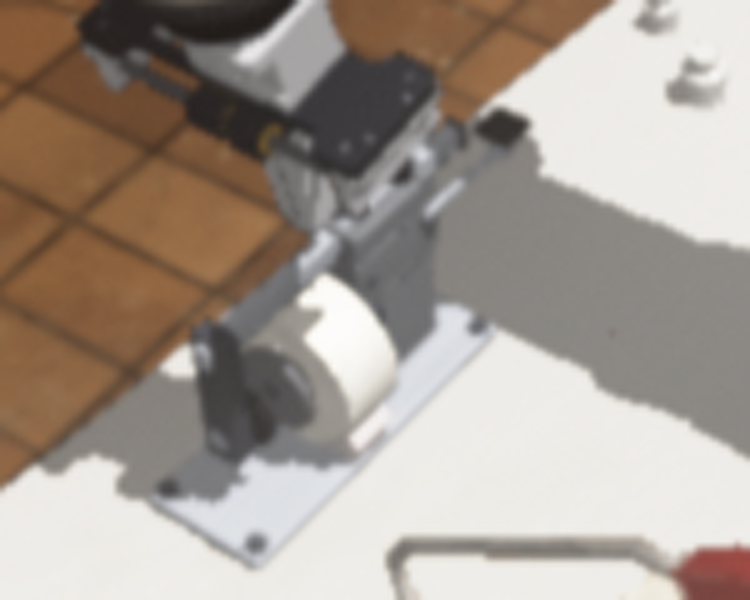

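```bash
cat >> h.py <<'E'
C=np.c_[X,Y,[0,0,1]]
def squeeze(xend,f,z=.157):
    arm.move_linear(cl(.042,0,z),feed=.08); s0=arm.sense()
    r=arm.move_linear(cl(xend,0,z),feed=.03,f_stop=f)
    s=arm.sense(); print("stop" if r else "full",round(s["t"],2),((s["eef_pos"]-O)@C).round(4)[0],((s["ft_force"]-s0["ft_force"])@C).round(2),flush=True)
    return r
E
python3 - <<'E'
from h import *
squeeze(.025,15); squeeze(.0155,15)
E
```

```text
full 8.51 0.0257 [ 5.58 -0.67  3.61]
full 9.91 0.0161 [6.17 1.91 4.71]
```

Run:
```python
from h import *
for i in range(2):
    if squeeze(.0150,16): break
```

```text
full 11.44 0.0158 [7.56 1.31 3.07]
full 12.98 0.0161 [7.8  0.85 5.96]
```

Run:
```python
from h import *
for i in range(2):
    if squeeze(.0150,16): break
```

```text
stop 14.35 0.019 [9.29 1.37 3.8 ]
```

```bash
cat >> h.py <<'E'
F0=np.array([.25,-.05,.26])
def eq():
    s=arm.sense(); f=(s["ft_force"]-F0)@C; x=((s["eef_pos"]-O)@C)[0]
    e=(f[0]*84+f[2]*(26-(x-8e-3)*1e3)*1)/88
    print(round(s["t"],2),round(x,4),f.round(2),"eq",round(e,1),flush=True); return e,x
E
python3 - <<'E'
from h import *
e,x=eq()
while e<14.5 and x>.0152:
    arm.move_linear(cl(x-.0012,0,.157),feed=.02,f_stop=6); arm.pause(.1)
    e,x2=eq()
    if x2>x-.0004: x-=.0006
    else: x=x2
E
```

```text
14.35 0.019 [8.71 1.05 3.88] eq 9.0
14.7 0.0191 [7.38 1.33 5.57] eq 8.0
15.05 0.0189 [9.03 1.47 4.81] eq 9.5
15.4 0.0186 [11.45  1.49  5.3 ] eq 11.9
15.75 0.0183 [12.72  1.93  4.93] eq 13.0
16.1 0.018 [14.06  1.49  3.33] eq 14.0
16.45 0.0174 [14.36  1.85  4.13] eq 14.5
16.8 0.0169 [15.16  1.56  3.53] eq 15.2
```

Run:
```python
from h import *
arm.move_linear(cl(.050,0,.157),feed=.06); eq()
arm.move_linear(cl(.050,0,.24),feed=.15)
p=arm.grab_frame("side"); save(p,"s3.png")
a=p["frame"][180:290,130:260][...,::-1]; cv2.imwrite("pics/s3c.png",cv2.resize(a,(709,600),interpolation=cv2.INTER_CUBIC))
```

```text
17.55 0.0497 [-0.27  0.24 -0.14] eq -0.2
```

View pics/s3c.png

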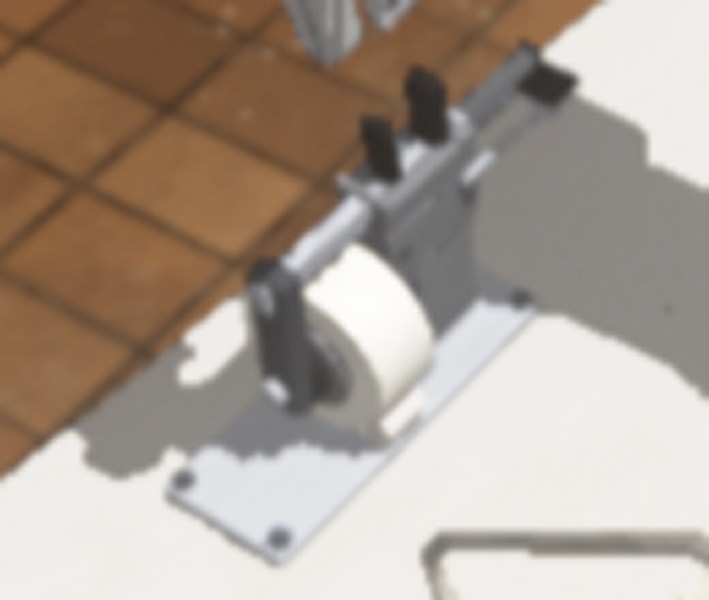

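Run:
```python
from h import *
o=ori(0,-1)
arm.movep(cl(-.075,.027,.20),o)
arm.move_linear(cl(-.075,.027,.155),o)
arm.pause(max(0,20.5-arm.sense()["t"])); f0=arm.sense()["ft_force"]; print(f0)
r=arm.move_linear(cl(-.075,.027,.120),feed=.04,f_stop=15)
s=arm.sense(); print(r,s["t"],s["eef_pos"].round(4),(s["ft_force"]-f0).round(1))
arm.pause(.3);s=arm.sense(); print(s["t"],s["eef_pos"].round(4),(s["ft_force"]-f0).round(1))
arm.pause(2)
p=arm.grab_frame("side"); save(p,"s4.png")
a=p["frame"][180:290,130:260][...,::-1]; cv2.imwrite("pics/s4c.png",cv2.resize(a,(709,600),interpolation=cv2.INTER_CUBIC))
```

```text
[ 0.14447296 -0.81012283 -0.04966893]
True 21.2083 [0.441  0.0621 0.1255] [-5.8 -3.2 24.5]
21.5083 [0.441  0.0621 0.1257] [-5.7 -2.9 21.6]
```

View pics/s4c.png

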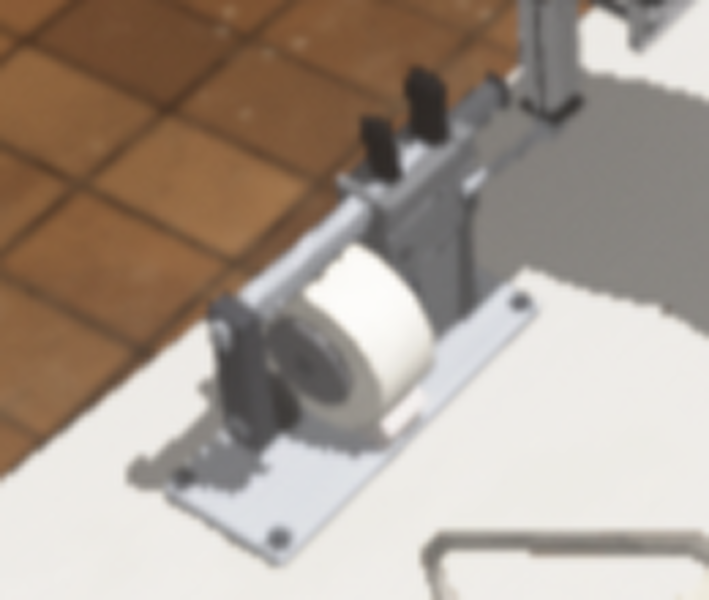

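Run:
```python
from h import *
arm.move_linear(cl(-.075,.027,.26),feed=.15)
arm.pause(.3)
p=arm.grab_frame("side"); save(p,"s5.png"); np.save("side5.npy",cloud(p))
print(arm.sense()["t"],arm.sense()["ft_force"].round(2))
for n in("side1","side5"):
    c=(np.load(n+".npy").reshape(-1,3)-O)@C
    j=c[(c[:,0]>.125)&(c[:,0]<.18)&(abs(c[:,1])<.025)&(c[:,2]>.09)&(c[:,2]<.15)]
    rad=np.hypot(c[:,1],c[:,2]-.062); g=(c[:,0]>.06)&(c[:,0]<.125)
    for nm,m in(("hub",g&(rad<.023)&(c[:,1]>0)),("roll",g&(rad>.031)&(rad<.043)&(c[:,1]>0))):
        q=c[m,0]; print(n,nm,len(q),np.percentile(q,[10,25,50,75,90]).round(4) if len(q) else "")
    print(n,"jaw",len(j),np.percentile(j[:,0],[5,50,95]).round(4))
a=np.hstack([cv2.imread("pics/side1.png")[190:290,140:250],p["frame"][190:290,140:250][...,::-1]])
cv2.imwrite("pics/cmp.png",cv2.resize(a,(800,364),interpolation=cv2.INTER_CUBIC))
```

```text
24.9583 [ 0.12 -0.31  0.72]
side1 hub 111 [0.0865 0.0971 0.0987 0.1188 0.1217]
side1 roll 109 [0.0765 0.0851 0.0868 0.0877 0.0885]
side1 jaw 159 [0.1279 0.1384 0.1428]
side5 hub 95 [0.091  0.0923 0.0936 0.1201 0.1222]
side5 roll 111 [0.0682 0.0845 0.0865 0.087  0.0881]
side5 jaw 161 [0.1284 0.1387 0.1428]
```

View pics/cmp.png

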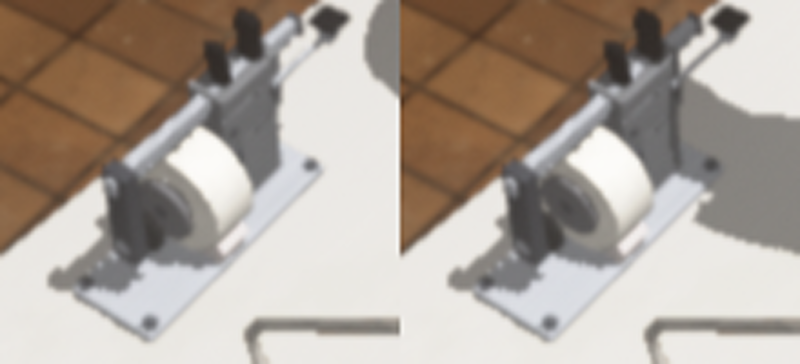

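```bash
python3 -c "
from h import *
arm.finish_job(); print(arm.sense()['t'])"
```

```text
the job is handed in; nothing more can be done
the job is handed in; nothing more can be done
```

The hub is pressed home and the jaw is back at its open stop. I handed the job in at about 25 s of robot time, and no verdict was reported.

**What I did:** I pushed the trigger with the shut fingertips. That took five squeezes after a short first touch, and I stopped when the trigger went stiff. I estimate about 15 N on the trigger, which is roughly 23 N on the hub. I let the trigger go and left the hub nipped for about 3 s. Then I pressed the release tab to its stop, held it for about 2.3 s and withdrew the arm.

**Last checks (depth images):**
- **Hub:** the front of the flange stands about 6.5 mm off the roll face, against about 12 mm at the start. The flange is 6 mm thick, so the hub is flush within the measuring noise of about 1 mm.
- **Jaw:** it is within 0.3 mm of where it started.
- **Trigger and tab:** both look as they did at the start, judged by eye in the picture.
- **Arm:** it was clear, with less than 1 N at the wrist.

**Not as planned or not checked:**
- The fifth squeeze's force stop tripped early: it read about 10 N once settled, against the 16 N limit. I finished that squeeze in small steps while watching the force.
- The nip force after letting go was not measured; I expect at least about 12 N.
- The press on the tab reached about 25 N at its stop.
- I did not re-measure the bystanders, but the arm did not work near them.

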